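# Set the dosing tap, bring the red pot under the nozzle and hold the carousel

## Task

Get the filling station ready for the sauce pump: first set the blue tap handle half open, its red tip on the green mark (45 degrees), and let go of it. Then turn the pot carousel until the red pot stands centred under the nozzle, and keep holding the carousel still there: finish with the gripper still holding it, without letting go. Leave the trays, lids and other things on the bench where they are.

Things in the scene. Friction and masses are not known exactly. Their poses are not given: they have to be found in the camera images.
- station: The filling station, fixed to the bench: carousel foot, white pump box (130 x 120 x 85 high), steel pipe and nozzle. Origin on the bench surface, on the carousel's vertical axis. Its own -x side is the front (towards the robot, more or less); the station differs in place and yaw from start to start. The pipe (20 dia., centre 165 high) runs level along the station's y at its x = -95, from the nozzle at y = 0 past the tap at y = +200 to a riser at y = +255 out of the pump box.
- tap (a joint): Opening of the dosing tap (quarter-turn, vertical axis), rad: 0 closed (bar across the pipe, red tip to the station's -x), pi/2 fully open (bar along the pipe, red tip towards the nozzle), 0.785 half open (red tip over the green mark on the white dial). It grows counterclockwise seen from above. It has stops at 0 and pi/2, about 0.12 Nm of friction, and stays where it is left.
- tap_handle: The tap's blue bar handle: 58 long, 12 thick, 34 high, one end (12 mm) red. Origin at the bar's centre, on the tap's vertical axis, 218 above the bench; x along the bar with the red tip at -x, y across its thickness, z up. Pinch it across its thickness from above. A white dial of 38 radius lies under it, its top 193 above the bench, 8 below the bar.
- carousel (a joint): Angle of the carousel about its vertical axis, rad, counterclockwise seen from above: 0 or 2 pi when the red pot is exactly under the nozzle. No stops, it turns endlessly both ways; about 0.06 Nm of friction, no spring.
- rack: All that turns with the carousel on its round plate (260 dia.): six identical open pots clipped in a ring (62 dia. at the rim, 83 high, rims 119 above the bench, centres 95 from the axis, 60 degrees apart; one red, five white), a central steel column (24 dia.) and a black bar handle on top. Origin on the carousel's axis, 28 above the bench; its -x axis points to the red pot; z up.
- carousel_grip (a point): Centre of the black bar handle on top of the carousel's column, on the axis, 203 above the bench (bar from 184 to 222). The bar is 66 long along the rack's x (so it points to the red pot and its opposite), 14 thick, 38 high; it can be pinched across its thickness from above and turned.
- red_pot (a point): Centre of the red pot's mouth, 119 above the bench, 95 from the carousel's axis.
- nozzle (a point): Tip of the nozzle (12 dia. at the tip), at the front of the station, 134 above the bench, 95 from the carousel's axis: the place where the red pot has to stand.
- tray_a: Loose black round meal tray, 208 dia., 28 high, empty. Origin under its centre. Leave alone.
- tray_b: Another loose black meal tray, 208 dia., 28 high. Origin under its centre. Leave alone.
- lid_stack: Stack of translucent whitish dome lids, 204 dia., 77 high, origin under its centre. Leave alone.
- spare_pot: Loose white pot like those on the carousel, 62 dia., 83 high, standing on the bench behind the tap. Origin under its centre. Leave alone.
- spray: Loose green bottle with a blue cap, 60 dia., 150 high, origin under its centre. Leave alone.
- spoon: Loose steel spoon lying on the bench, along its x axis. Leave alone.
- label_roll: Loose roll of blank paper labels, 90 dia., 40 high, lying flat. Origin under its centre. Leave alone.

How it is judged:
By the outcome, as a careful person would: the job done as asked, in the order asked, and still so for the second after the job is handed in, while the arm keeps its last pose, push and grip.
It also fails if it takes over 72 s, if anything falls off the work surface, if the arm or the gripper's body presses on something with over 40 N, if the wrist force passes 120 N, or if a joint passes its speed limit or range.

## Robot

A 6-joint arm with a two-finger parallel gripper is mounted at the origin on the work surface. World frame = base frame: x ahead of the robot, y to its left, z up, the work surface at z = 0. Lengths are in m, angles in rad, forces in N, time in s.
With the tool pointing down it reaches from about 0.375 to 0.975 m from the base axis. Payload 3.8 kg.
Tool frame: the origin (TCP) lies midway between the tips of the shut fingers; the grasp point (between the pads) lies 19 mm behind it; z points along the fingers, y is the line along which they close (so a half turn about z gives the same grasp; the last joint's range is limited). The gripper opens to 85 mm and grips with 20 to 120 N. Pads are 22 mm wide; open, the fingers measure 114 mm over their backs; the gripper's body (76 mm by 85 mm) begins 54 mm behind the grasp point. The pads swing forward as they close: fully open they stand 13 mm farther back than shut.
Start: joints at [-1.368, 0.264, 1.604, -0, 1.274, -0.037], TCP at [0.16, -0.656, 0.198] pointing down, gripper open.
Joint ranges: [-2.63, 2.63], [-0.94, 2.18], [0.31, 2.57], [-1.31, 4.45], [0, 2.66], [-2.55, 2.55]. Speed limits (rad/s): [2.57, 2.57, 3.14, 3.14, 3.14, 3.14].

## Interface

Orientations are given as a rotation vector (axis times angle).
In Python, from workcell import bot gives the robot as it stands.
- The arm moves only by the tool servo_tool, never from a script. Its argument "series" is a list of rows, each a list of 7 numbers: the shift along the world's x, y, z in units of 0.15 m (1.0 is 0.15 m), then the turn, a rotation vector about the world's x, y, z in units of 180 degrees (1.0 is 180 degrees), then the closure, from 0 (fully open) to 1 (shut). A call has 1 to 20 rows; each row is the pose to reach, as a shift and turn from the pose commanded when the call began, turning the shorter way round; what a row does not reach only later rows make up. A row lasts 1/10 s, in which the tool goes at most 50 mm and 8.59 degrees, less where a joint would pass 70% of its speed; a pose out of reach is approached as far as the arm can. A call with a number of a shift or a turn outside -1 to 1 is refused whole. A call with a gripper value outside its range is refused whole. The fingers move at their own pace and stop on an object; "newtons" is the grip in N (left out, the last holds). Time passes only in rows, so rows that repeat a pose let the fingers close. It gives the time, the measured TCP pose, the force, the opening and the grip force at its end, in the units of the state.
- bot.read_state(): the state, without advancing time (a new reading comes with each control period).
- bot.read_camera(name): name is "side" or "top"; returns the picture (400x640x3 uint8, red, green, blue); there is no depth.
- bot.camera_info(name): a dict with "vertical_fov" (degrees; the focal length in pixels is half the picture's height over the tangent of half this angle, whatever the lens; pixels are square), "cx", "cy" (the principal point, pixels), "dist" ([k1, k2, p1, p2, k3] as OpenCV has them; the pictures are not rectified), "R" (3x3) and "t" (3): a world point X has camera coordinates R X + t. Camera axes: x right, y down, z forward; pixel columns grow to the right and rows downward; lengths in m; the calibration is good to about 2 mm. A picture is of the moment at which its call begins. camera_info takes no time and is no camera call.
- bot.finish_job(): hands the job in; it is judged then, once.
Trained networks look in the newest picture that a camera, given by its name, has taken for a name from the list of things; names that differ only in an ending like _2 or _b are one class to them, and where a whole thing is asked for, a point or a joint stands for the part that bears it (a point fixed in the world has none). Each returns a list of dicts, best first, with "score" (0 to 1); they miss things now and then, are a little off and sometimes report something else, mostly with a low value. They report only what shows in the picture. A call takes as long as a camera call.
- bot.recognise(target, camera): "box" ([left, top, right, bottom] as shares, 0 to 1, of the picture: columns of its width, rows of its height, round what is visible of it).
- bot.trace(target, camera): "mask" (400x640 bool, what is visible of it) and "box" ([left, top, right, bottom] as shares, 0 to 1, of the picture: columns of its width, rows of its height, round what is visible of it).
- bot.mark_of(target, camera): "at" ([row, column] as shares, 0 to 1, of the picture: columns of its width, rows of its height: a listed point, or the origin of a listed thing).
The state is a dict: "time": time; "q": joint angles; "joint_vel": joint speeds; "joint_torque": joint torques, N m; "tool_pos": TCP position; "tcp_rot": TCP orientation; "wrist_force": force on the tool from outside, world axes, zero at the start; "torque": the same for the moment, N m; "width": opening from 0.0 (shut) to 1.0 (fully open); "grip_force": force on a finger pad.
Only numpy, scipy, OpenCV 4.12 (cv2) and the standard library are available. Lean on these libraries where they do the work, as an engineer would, in place of code of your own. Each camera call takes 0.05 s, during which the arm holds its last target. There are 200 camera calls.

## Working session

There is one attempt and no reset: what is moved stays moved. The work goes in short steps, Python scripts to look and compute and a tool call to move; the robot and the scene stay as the last step left them, time stands still between calls to the robot, and variables do not carry over. Pictures are saved under pics/ and viewed, at most 10 in all, crops included, and the job is handed in when it is done.

Besides the shell and the picture viewer there is one more tool, called after ">>>" by a JSON object that holds its "name" and its "arguments", one argument or row to a line. servo_tool: Moves the arm, as the interface text tells. Shifts and turns lie within -1 to 1; 1 stands for 0.15 m of shift or 180 degrees of turn. Its arguments: {"type":"object","properties":{"series":{"type":"array","items":{"type":"array","items":{"type":"number"}}},"newtons":{"type":"number"}},"required":["series"]}

```bash
mkdir -p pics; ls; cat > h.py <<'E'
import numpy as np, cv2
from workcell import bot
def cam(n):
    i=bot.camera_info(n); f=200/np.tan(np.radians(i["vertical_fov"])/2)
    return np.array([[f,0,i["cx"]],[0,f,i["cy"]],[0,0,1.]]),np.array(i["dist"],float),np.array(i["R"],float),np.array(i["t"],float)
def ray(n,rc):  # (row,col) pixels -> origin, direction
    K,d,R,t=cam(n); u=cv2.undistortPoints(np.array([[[rc[1],rc[0]]]],float),K,d)[0,0]
    return -R.T@t, R.T@np.array([u[0],u[1],1])
def atz(n,rc,z):
    o,v=ray(n,rc); return o+v*(z-o[2])/v[2]
def tri(a,b):
    (o1,v1),(o2,v2)=ray("top",a),ray("side",b)
    s=np.linalg.lstsq(np.c_[v1,-v2],o2-o1,rcond=None)[0]
    p,q=o1+s[0]*v1,o2+s[1]*v2
    return (p+q)/2,np.linalg.norm(p-q)
def proj(n,X):
    K,d,R,t=cam(n); p=cv2.projectPoints(np.atleast_2d(X).astype(float),cv2.Rodrigues(R)[0],t,K,d)[0][:,0]
    return p[:,::-1]
def snap(n,f):
    im=bot.read_camera(n); cv2.imwrite(f"pics/{f}.png",im[:,:,::-1]); return im
E
python3 - <<'E'
from h import *
for n in("top","side"):
    snap(n,n+"0"); K,d,R,t=cam(n); print(n,K[0,0],(-R.T@t).round(3),R[2].round(2))
m={}
for x in("tap_handle","carousel_grip","red_pot","nozzle","station"):
    for n in("top","side"):
        r=bot.mark_of(x,n); m[x,n]=[np.array(k["at"])*[400,640] for k in r]
        print(x,n,[(k["score"],(np.array(k["at"])*[400,640]).round(1)) for k in r[:2]])
    if m[x,"top"] and m[x,"side"]: print(tri(m[x,"top"][0],m[x,"side"][0]))
print(bot.read_state())
E
```

```text
pics
top 488.57666549844276 [ 0.311 -0.021  1.436] [ 0.17  0.   -0.99]
side 478.5162030070905 [0.226 0.871 1.01 ] [ 0.23 -0.69 -0.68]
tap_handle top [(0.5, array([204.3, 254.7])), (0.5, array([304.7, 206.4]))]
tap_handle side [(0.63, array([226.4, 297.6])), (0.41, array([225.4, 289.5]))]
(array([0.51538797, 0.14845181, 0.22830794]), np.float64(0.0032469476819359066))
carousel_grip top [(0.68, array([164.1, 337.3])), (0.38, array([248.5, 319.5]))]
carousel_grip side [(0.86, array([174. , 290.9]))]
(array([ 0.62439666, -0.05863391,  0.1985601 ]), np.float64(0.01192876721819359))
red_pot top [(0.7, array([182.6, 369. ]))]
red_pot side [(0.72, array([177.5, 305.2])), (0.4, array([358.3, 197.5]))]
(array([ 0.60530468, -0.14733478,  0.12061043]), np.float64(0.009682366775586912))
nozzle top [(0.65, array([204.2, 332.6]))]
nozzle side [(0.88, array([201.6, 320.8]))]
(array([ 0.53156467, -0.04959581,  0.13460921]), np.float64(0.007236321323478291))
station top [(0.63, array([184.8, 333.9]))]
station side []
{'time': 0.6, 'q': array([-1.36791728e+00,  2.63884282e-01,  1.60398807e+00, -1.11128092e-05,
        1.27367070e+00, -3.68891174e-02]), 'joint_vel': array([ 7.55402124e-04, -5.65082358e-04, -1.54054622e-03,  4.99634886e-05,
       -6.00774075e-04, -1.28068402e-03]), 'joint_torque': array([-2.31571303e-04, -5.14640665e+01, -3.67457736e+01,  4.31568901e-05,
        1.29010914e-03, -1.86721167e-05]), 'tool_pos': array([ 0.16030128, -0.65570266,  0.19819678]), 'tcp_rot': array([ 3.11899333e+00,  3.75724494e-01, -1.01742641e-05]), 'wrist_force': array([0.18166758, 0.41797505, 0.2843038 ]), 'torque': array([0.00322299, 0.04863829, 0.03219812]), 'grip_force': 0.0, 'width': 1.00153947571143}
```

View pics/top0.png

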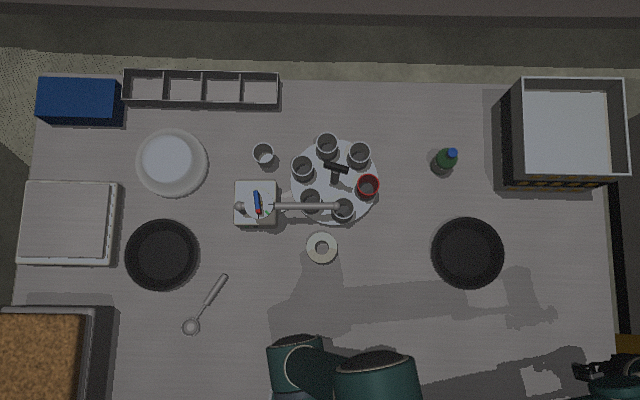

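View pics/side0.png

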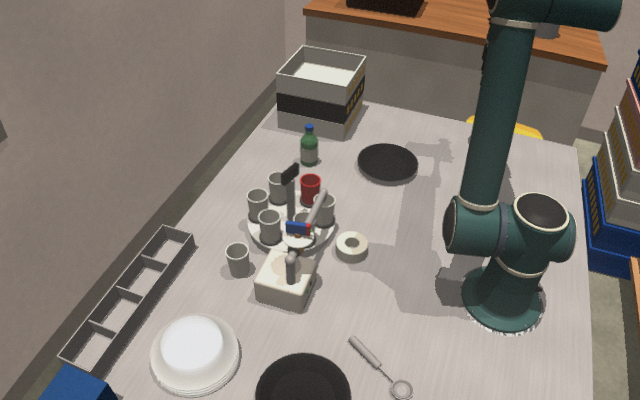

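The top view shows the tap handle at about (203,257), with its red tip toward the robot (closed). The nozzle is at about (205,335), the black bar at (168,337) and the red pot at (185,368). The side view agrees. Next I'll zoom in and measure.

```bash
python3 - <<'E'
from h import *
for n,(r0,r1,c0,c1) in {"top":(130,230,225,385),"side":(150,310,240,350)}.items():
    im=cv2.imread(f"pics/{n}0.png"); s=5 if n=="top" else 3.6
    cv2.imwrite(f"pics/{n}0z.png",cv2.resize(im[r0:r1,c0:c1],None,fx=s,fy=s,interpolation=cv2.INTER_CUBIC))
    hsv=cv2.cvtColor(im,cv2.COLOR_BGR2HSV)
    H,S,V=[hsv[...,k].astype(int) for k in range(3)]
    box=np.zeros(H.shape,bool); box[r0:r1,c0:c1]=1
    for nm,m in {"blue":(H>100)&(H<130)&(S>120)&(V>60),"red":((H<8)|(H>172))&(S>130)&(V>60),"green":(H>45)&(H<85)&(S>70)&(V>60),"black":(V<38)}.items():
        k,l,st,ce=cv2.connectedComponentsWithStats((m&box).astype(np.uint8))
        for i in range(1,k):
            if st[i,4]>5: print(n,nm,st[i,4],st[i,:4],ce[i][::-1].round(1))
E
```

```text
top blue 77 [253 191   7  18] [199.5 256.1]
top red 96 [357 174  22  22] [185.3 367.2]
top red 15 [256 209   5   4] [210.7 257.8]
top green 12 [265 210   5   5] [212.  266.8]
top black 74 [324 163  24  11] [168.8 335.5]
top black 21 [334 163  15   6] [165.5 341.7]
top black 6 [339 214   5   3] [215.2 341. ]
side blue 69 [286 221  20   6] [223.4 295.3]
side red 318 [300 174  21  30] [184.4 309.2]
side red 27 [306 223   5  12] [227.3 307.9]
```

View pics/top0z.png

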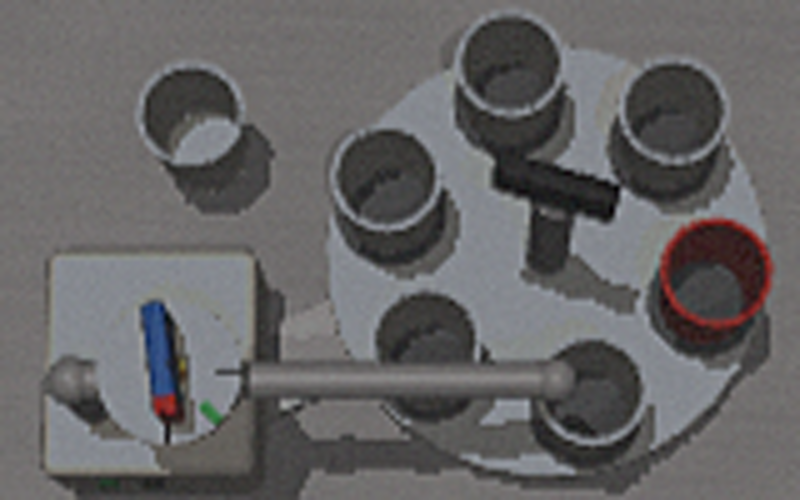

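View pics/side0z.png

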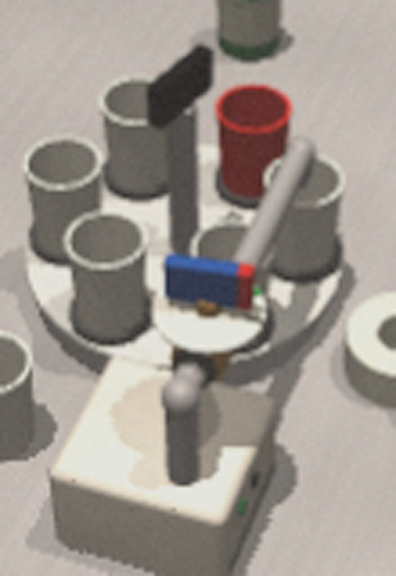

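The zooms show the pipe running nearly parallel to world y and the dial centred at about zoom (169,374). The handle is a little open from the closed mark. I'll fit the station pose jointly from both views.

```bash
cat > fit.py <<'E'
from h import *
from scipy.optimize import least_squares
T=lambda x,y:(130+y/5-.4,225+x/5-.4)
S=lambda x,y:(150+y/3.6-.36,240+x/3.6-.36)
pr=lambda k:("pot",k)
obs=[("top",T(716,273),pr(0)),("top",T(673,110),pr(1)),("top",T(510,66),pr(2)),("top",T(387,180),pr(3)),
("side",S(255,108),pr(0)),("side",S(137,107),pr(2)),("side",S(64,163),pr(3)),("side",S(105,242),pr(4)),
("top",T(557,187),("fix",0,0,.219)),("top",T(169,374),("fix",-.095,.2,.193)),("top",T(168,431),("fix",-.131,.2,.193)),
("top",T(232,372),("fix",-.095,.166,.193)),("top",T(560,378),("fix",-.095,0,.165)),("top",T(70,378),("fix",-.095,.255,.167)),
("side",S(209,310),("fix",-.095,.2,.193)),("side",S(300,150),("fix",-.095,0,.165)),("side",S(178,398),("fix",-.095,.255,.165))]
def pos(p,f):
    x,y,a,c=p
    if f[0]=="pot":
        # red at station angle pi+c ; others +60deg ccw
        b=np.pi+c+f[1]*np.pi/3; l=np.array([.095*np.cos(b),.095*np.sin(b),.119])
    else: l=np.array(f[1:])
    R=np.array([[np.cos(a),-np.sin(a)],[np.sin(a),np.cos(a)]])
    return np.r_[R@l[:2]+[x,y],l[2]]
res=lambda p:np.concatenate([proj(n,pos(p,f))[0]-o for n,o,f in obs])
r=least_squares(res,[.625,-.05,0,1.7],loss="soft_l1")
if __name__=="__main__":
    print(r.x); [print(o[0],o[2],e.round(1)) for o,e in zip(obs,r.fun.reshape(-1,2))]
    print("tap",pos(r.x,("fix",-.095,.2,.218)),"axis",pos(r.x,("fix",0,0,.203)),"yaw deg",np.degrees(r.x[2]),"car",np.degrees(r.x[3]))
    # tap handle angle: ends of top face blue end / red end
    c=np.array(atz("top",T(152,304),.235)),np.array(atz("top",T(169,402),.235)); print(c, np.degrees(np.arctan2(*(c[0]-c[1])[[1,0]])))
    # heights check by two views, independent of the text
    print("handle tri",tri(T(161,353),S(206,270)),"grip tri",tri(T(557,187),S(181,78)))
E
python3 fit.py
```

```text
[ 0.62137575 -0.05377759  0.02749051  1.25380827]
top ('pot', 0) [ 0.7 -0.1]
top ('pot', 1) [0.6 0.9]
top ('pot', 2) [-0.8  1. ]
top ('pot', 3) [-1.5  0.2]
side ('pot', 0) [ 0.1 -0.4]
side ('pot', 2) [ 14.5 -21.3]
side ('pot', 3) [20.5 10.2]
side ('pot', 4) [ 1.7 33.8]
top ('fix', 0, 0, 0.219) [-1.5  0. ]
top ('fix', -0.095, 0.2, 0.193) [-0.5  0. ]
top ('fix', -0.131, 0.2, 0.193) [ 2. -0.]
top ('fix', -0.095, 0.166, 0.193) [-0.1  0.6]
top ('fix', -0.095, 0, 0.165) [ 0.4 -1. ]
top ('fix', -0.095, 0.255, 0.167) [0.5 0.1]
side ('fix', -0.095, 0.2, 0.193) [-0.6 -0.7]
side ('fix', -0.095, 0, 0.165) [ 0.5 -0.6]
side ('fix', -0.095, 0.255, 0.165) [-0.6 -0. ]
tap [0.52091424 0.14353557 0.218     ] axis [ 0.62137575 -0.05377759  0.203     ] yaw deg 1.5750902216356963 car 71.83792193782374
(array([0.54799039, 0.14818003, 0.235     ]), array([0.49856913, 0.13734772, 0.235     ])) 12.362773119612402
handle tri (array([0.5227814 , 0.14313809, 0.2276691 ]), np.float64(0.0034317059108059773)) grip tri (array([ 0.61928335, -0.05408792,  0.21060294]), np.float64(0.0006619177692954916))
```

```bash
sed -i 's/S(137,107),pr(2)/S(137,107),pr(1)/;s/S(64,163),pr(3)/S(64,163),pr(2)/;s/S(105,242),pr(4)/S(105,242),pr(3)/' fit.py; python3 fit.py
```

```text
[ 0.61970609 -0.05381147  0.02158644  1.29227699]
top ('pot', 0) [0.2 0.2]
top ('pot', 1) [0.4 0.2]
top ('pot', 2) [ 0. -0.]
top ('pot', 3) [ 0.1 -0.1]
side ('pot', 0) [-0.2 -0.7]
side ('pot', 1) [-2.  -0.2]
side ('pot', 2) [-0.2 -0.7]
side ('pot', 3) [-0.9  0.2]
top ('fix', 0, 0, 0.219) [-0.8  0. ]
top ('fix', -0.095, 0.2, 0.193) [-0.3 -0.2]
top ('fix', -0.131, 0.2, 0.193) [ 2.2 -0.4]
top ('fix', -0.095, 0.166, 0.193) [0.2 0.4]
top ('fix', -0.095, 0, 0.165) [ 1.  -1.2]
top ('fix', -0.095, 0.255, 0.167) [ 0.5 -0.1]
side ('fix', -0.095, 0.2, 0.193) [-0.4 -0.6]
side ('fix', -0.095, 0, 0.165) [ 0.7 -0.1]
side ('fix', -0.095, 0.255, 0.165) [-0.4 -0.1]
tap [0.52041127 0.14409138 0.218     ] axis [ 0.61970609 -0.05381147  0.203     ] yaw deg 1.2368119943286033 car 74.04201766133168
(array([0.54799039, 0.14818003, 0.235     ]), array([0.49856913, 0.13734772, 0.235     ])) 12.362773119612402
handle tri (array([0.5227814 , 0.14313809, 0.2276691 ]), np.float64(0.0034317059108059773)) grip tri (array([ 0.61928335, -0.05408792,  0.21060294]), np.float64(0.0006619177692954916))
```

>>> {"name": "servo_tool", "arguments": {
  "series": [
    [0,0,0.3,0,0,0,0],
    [0,0.2,0.6,0,0,0,0],
    [0.2,0.5,0.6,0,0,0,0],
    [0.4,0.8,0.6,0,0,0,0],
    [0.5,1,0.6,0,0,0,0],
    [0.5,1,0.6,0,0,0,0]
  ],
  "newtons": 40
}}

```text
time: 1.2
tool_pos: [0.2375, -0.5017, 0.289]
tcp_rot: [-3.118, -0.382, -0.003]
wrist_force: [-0.1, -0.5, 0.5]
width: 0.998
grip_force: 0.0
```

>>> {"name": "servo_tool", "arguments": {
  "series": [
    [0.16,0.3,0,0,0,0,0],
    [0.32,0.6,0,0,0,0,0],
    [0.48,0.9,0,0,0,0,0],
    [0.5,1,0,0,0,0,0],
    [0.5,1,0,0,0,0,0]
  ]
}}

```text
time: 1.7
tool_pos: [0.3109, -0.3544, 0.2886]
tcp_rot: [3.118, 0.381, 0.001]
wrist_force: [-0.5, -0.3, -0.0]
width: 1.0
grip_force: 0.0
```

>>> {"name": "servo_tool", "arguments": {
  "series": [
    [0.16,0.3,0,0,0,0,0],
    [0.32,0.6,0,0,0,0,0],
    [0.48,0.9,0,0,0,0,0],
    [0.5,1,0,0,0,0,0],
    [0.5,1,0,0,0,0,0]
  ]
}}

```text
time: 2.2
tool_pos: [0.3861, -0.2054, 0.2884]
tcp_rot: [3.118, 0.38, 0.0]
wrist_force: [-0.6, -0.9, 0.4]
width: 1.003
grip_force: 0.0
```

>>> {"name": "servo_tool", "arguments": {
  "series": [
    [0.16,0.3,0,0,0,0,0],
    [0.32,0.6,0,0,0,0,0],
    [0.48,0.9,0,0,0,0,0],
    [0.5,1,0,0,0,0,0],
    [0.5,1,0,0,0,0,0]
  ]
}}

```text
time: 2.7
tool_pos: [0.4614, -0.0558, 0.288]
tcp_rot: [3.118, 0.379, -0.001]
wrist_force: [-0.8, -0.6, 0.7]
width: 1.002
grip_force: 0.0
```

>>> {"name": "servo_tool", "arguments": {
  "series": [
    [0.1,0.3,0,0,0,0,0],
    [0.2,0.6,0,0,0,0,0],
    [0.3,0.9,0,0,0,0,0],
    [0.4,1,0,0,0,0,0],
    [0.4,1,0,0,0,0,0]
  ]
}}

```text
time: 3.2
tool_pos: [0.5223, 0.0935, 0.2877]
tcp_rot: [3.118, 0.377, 0.0]
wrist_force: [0.2, 0.2, 0.3]
width: 0.995
grip_force: 0.0
```

>>> {"name": "servo_tool", "arguments": {
  "series": [
    [0,0.2,0,0,0,-0.008,0],
    [-0.01,0.335,0,0,0,-0.008,0],
    [-0.01,0.335,-0.2,0,0,-0.008,0],
    [-0.01,0.335,-0.4,0,0,-0.008,0.3],
    [-0.01,0.335,-0.54,0,0,-0.008,0.5],
    [-0.01,0.335,-0.54,0,0,-0.008,0.5]
  ],
  "newtons": 25
}}

```text
time: 3.8
tool_pos: [0.5164, 0.1409, 0.2032]
tcp_rot: [3.122, 0.332, -0.012]
wrist_force: [-0.0, -0.5, 0.1]
width: 0.515
grip_force: 0.0
```

```bash
python3 - <<'E'
from h import *
a=snap("top","t1")[150:250,210:310]; b=snap("side","s1")[170:270,245:345]
cv2.imwrite("pics/c1.png",cv2.resize(np.hstack([a,b])[:,:,::-1],None,fx=4,fy=4,interpolation=cv2.INTER_CUBIC))
E
```

```text
(no output)
```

View pics/c1.png

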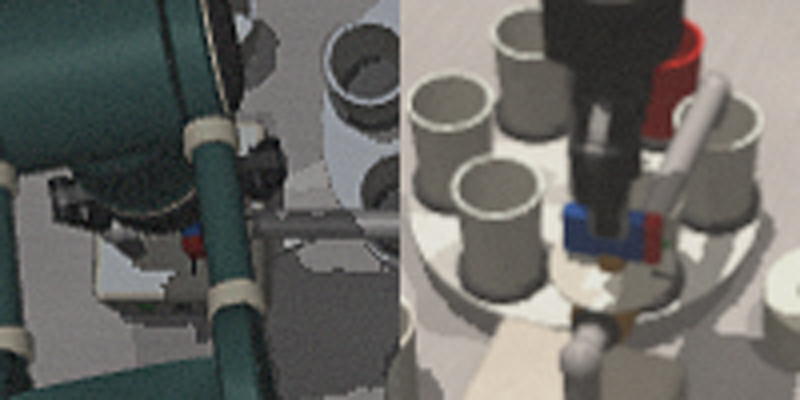

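In the side crop the near finger straddles the blue bar around its middle, and the red tip is at (652,237). In the top view the arm hides most of it. I'll close the fingers now.

>>> {"name": "servo_tool", "arguments": {
  "series": [
    [0,0,0,0,0,0,0.7],
    [0,0,0,0,0,0,0.85],
    [0,0,0,0,0,0,1],
    [0,0,0,0,0,0,1],
    [0,0,0,0,0,0,1],
    [0,0,0,0,0,0,1]
  ]
}}

```text
time: 4.5
tool_pos: [0.5188, 0.1447, 0.2073]
tcp_rot: [-3.123, -0.337, -0.0]
wrist_force: [-0.4, -0.1, 0.3]
width: 0.0
grip_force: 0.0
```

```bash
cat > st.py <<'E'
from h import *
s=bot.read_state(); R=cv2.Rodrigues(s["tcp_rot"])[0]
print(s["time"],s["tool_pos"].round(4),"yaw x",np.degrees(np.arctan2(R[1,0],R[0,0])).round(2),"z",R[:,2].round(3),"q6",s["q"][5].round(2),"F",s["wrist_force"].round(1),"M",s["torque"].round(2),"w",round(s["width"],3),"g",s["grip_force"])
E
python3 st.py
```

```text
4.5 [0.5188 0.1447 0.2073] yaw x 12.32 z [ 0.  0. -1.] q6 1.58 F [-0.4 -0.1  0.3] M [ 0.06 -0.02 -0.  ] w 0.0 g 0.0
```

```bash
python3 - <<'E'
from h import *
a=snap("top","t2")[150:250,210:310]; b=snap("side","s2")[170:270,245:345]
cv2.imwrite("pics/c2.png",cv2.resize(np.hstack([a,b])[:,:,::-1],None,fx=4,fy=4,interpolation=cv2.INTER_CUBIC))
print(proj("side",[[.5188,.1447,.2073]]),proj("side",[[.5204,.1441,.218]]),proj("top",[[.5188,.1447,.2073]]))
E
```

```text
[[231.48421298 297.57810719]] [[227.92286928 296.9916964 ]] [[203.79924484 257.23874389]]
```

View pics/c2.png

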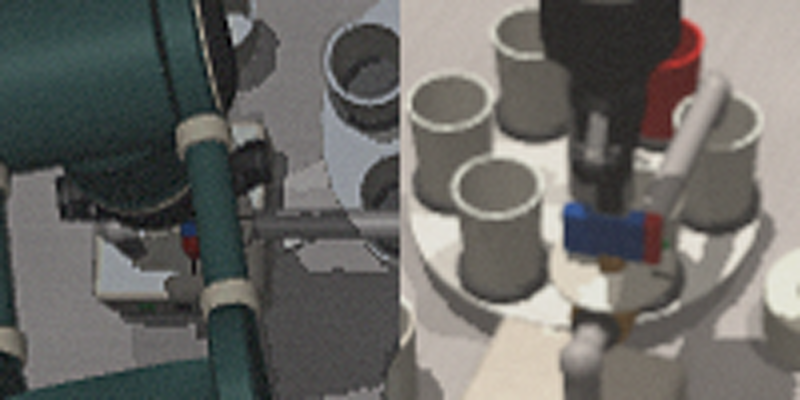

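```bash
python3 - <<'E'
from h import *
for y,z in[(.1447,.2073),(.1447,.235),(.166,.21),(.166,.216),(.166,.235),(.16,.24),(.13,.21),(.12,.21)]: print(y,z,((proj("side",[[.5188,y,z]])[0]-[170,245])*4+[0,400]).round(0))
im=cv2.imread("pics/s2.png")[205:245,280:320]; im0=cv2.imread("pics/s1.png")[205:245,280:320]; i00=cv2.imread("pics/side0.png")[205:245,280:320]
cv2.imwrite("pics/c3.png",cv2.resize(np.hstack([i00,im0,im]),None,fx=6.6,fy=6.6,interpolation=cv2.INTER_CUBIC))
E
```

```text
0.1447 0.2073 [246. 610.]
0.1447 0.235 [212. 610.]
0.166 0.21 [267. 597.]
0.166 0.216 [260. 597.]
0.166 0.235 [237. 596.]
0.16 0.24 [224. 600.]
0.13 0.21 [226. 619.]
0.12 0.21 [215. 626.]
```

View pics/c3.png

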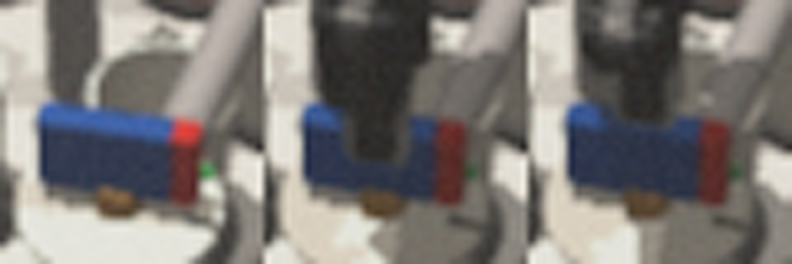

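The third panel shows the shut fingertips standing over the bar's top face. They are about 28 mm higher than the reported TCP suggests, so they closed above the bar. I'll open, go down a safe step and try again.

>>> {"name": "servo_tool", "arguments": {
  "series": [
    [0,0,0,0,0,0,0.5],
    [0,0,0,0,0,0,0.5],
    [0,0,-0.04,0,0,0,0.5],
    [0,0,-0.08,0,0,0,0.5],
    [0,0,-0.08,0,0,0,0.5],
    [0,0,-0.08,0,0,0,1],
    [0,0,-0.08,0,0,0,1],
    [0,0,-0.08,0,0,0,1],
    [0,0,-0.08,0,0,0,1]
  ]
}}

```text
time: 5.5
tool_pos: [0.5192, 0.1431, 0.1953]
tcp_rot: [3.121, 0.336, 0.0]
wrist_force: [0.4, -5.7, 0.4]
width: 0.129
grip_force: 25.8
```

```bash
python3 st.py;  python3 - <<'E'
from h import *
s=snap("side","s3")
E
```

```text
5.5 [0.5192 0.1431 0.1953] yaw x 12.29 z [ 0.001 -0.003 -1.   ] q6 1.58 F [ 0.4 -5.7  0.4] M [-0.89 -0.13 -0.08] w 0.129 g 25.83072155714035
```

>>> {"name": "servo_tool", "arguments": {
  "series": [
    [0,-0.01,0,0,0,0,1],
    [0,-0.01,0,0,0,0,1],
    [0,-0.01,0,0,0,0.03,1],
    [0,-0.01,0,0,0,0.06,1],
    [0,-0.01,0,0,0,0.09,1],
    [0,-0.01,0,0,0,0.12,1],
    [0,-0.01,0,0,0,0.15,1],
    [0,-0.01,0,0,0,0.18,1],
    [0,-0.01,0,0,0,0.188,1],
    [0,-0.01,0,0,0,0.188,1],
    [0,-0.01,0,0,0,0.188,1]
  ],
  "newtons": 60
}}

```text
time: 6.65
tool_pos: [0.5194, 0.1426, 0.1954]
tcp_rot: [2.89, 1.228, 0.001]
wrist_force: [3.6, -4.3, 0.5]
width: 0.116
grip_force: 60.2
```

```bash
python3 st.py
```

```text
6.65 [0.5194 0.1426 0.1954] yaw x 46.06 z [ 0.001 -0.001 -1.   ] q6 0.99 F [ 3.6 -4.3  0.5] M [-0.81 -0.46 -0.05] w 0.116 g 60.248719453811646
```

>>> {"name": "servo_tool", "arguments": {
  "series": [
    [0,0,0,0,0,0,0.6],
    [0,0,0,0,0,0,0.3],
    [0,0,0,0,0,0,0.3],
    [0,0,0.3,0,0,0,0.3],
    [0,0,0.6,0,0,0,0],
    [0,0,0.8,0,0,0,0],
    [0.1,-0.25,0.8,0,0,0.04,0],
    [0.25,-0.5,0.8,0,0,0.08,0],
    [0.4,-0.75,0.8,0,0,0.12,0],
    [0.5,-1,0.8,0,0,0.16,0],
    [0.5,-1,0.8,0,0,0.16,0]
  ]
}}

```text
time: 7.75
tool_pos: [0.595, -0.0108, 0.3145]
tcp_rot: [2.495, 1.908, -0.002]
wrist_force: [-1.0, 0.2, 0.5]
width: 0.998
grip_force: 0.0
```

>>> {"name": "servo_tool", "arguments": {
  "series": [
    [0.1,-0.15,0,0,0,0,0],
    [0.17,-0.31,0,0,0,0,0],
    [0.17,-0.31,0,0,0,0,0]
  ]
}}

```text
time: 8.05
tool_pos: [0.6199, -0.055, 0.3146]
tcp_rot: [-2.496, -1.907, 0.001]
wrist_force: [-0.0, 0.0, 0.0]
width: 1.002
grip_force: 0.0
```

```bash
python3 st.py; python3 - <<'E'
from h import *
a=snap("top","t4")[140:240,225:385]; b=snap("side","s4")[150:250,240:340]
cv2.imwrite("pics/c4.png",cv2.resize(np.hstack([a,b])[:,:,::-1],None,fx=3.07,fy=3.07,interpolation=cv2.INTER_CUBIC))
s=bot.read_camera("top")[190:225,240:285]
cv2.imwrite("pics/c4t.png",cv2.resize(s[:,:,::-1],None,fx=16,fy=16,interpolation=cv2.INTER_CUBIC))
E
```

```text
8.05 [ 0.6199 -0.055   0.3146] yaw x 74.75 z [-0.001 -0.    -1.   ] q6 0.14 F [-0.  0.  0.] M [ 0.05  0.01 -0.03] w 1.002 g 0.0
```

View pics/c4t.png

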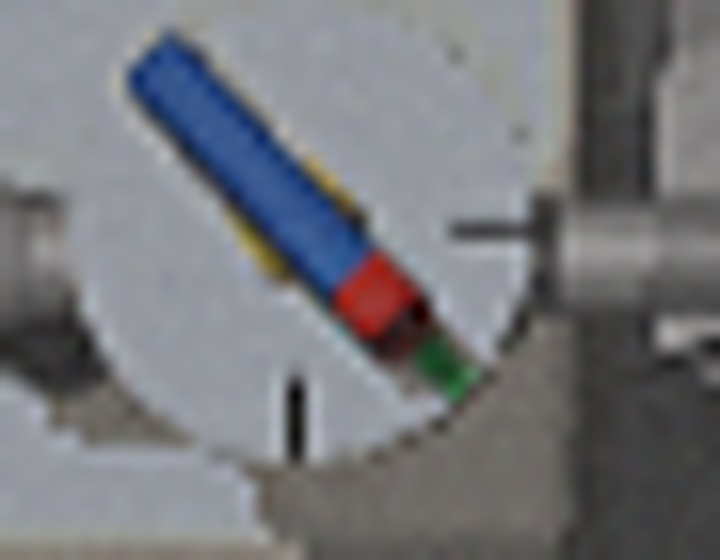

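The crop shows the red tip at (378,290) lined up with the green mark at (445,365). I'll check the angle numerically.

```bash
python3 - <<'E'
from h import *
im=cv2.imread("pics/t4.png"); hsv=cv2.cvtColor(im,cv2.COLOR_BGR2HSV); H,S,V=[hsv[...,k].astype(int) for k in range(3)]
box=np.zeros(H.shape,bool); box[190:225,240:285]=1
w=lambda rc,z:atz("top",rc,z)[:2]
m=lambda c:np.argwhere(c&box)
b=m((H>100)&(H<130)&(S>120)&(V>75)); r=m(((H<8)|(H>172))&(S>130)&(V>110)); g=m((H>45)&(H<85)&(S>60))
B=np.array([w(p,.235) for p in np.r_[b,r]]); e=B-B.mean(0); v=np.linalg.svd(e)[2][0]
print("bar centre",B.mean(0),"angle",np.degrees(np.arctan(v[1]/v[0])),len(b),len(r))
G=np.array([w(p,.193) for p in g]).mean(0)
c=lambda x,y:w((190+y/16-.5,240+x/16-.5),.193)
C,O=c(295,420),c(493,231)
for ctr in (B.mean(0),np.array([.5204,.1441])):
    print("centre",ctr,[ (n,np.degrees(np.arctan2(*(p-ctr)[::-1]))%360-180) for n,p in (("closed",C),("green",G),("open",O))])
E
```

```text
bar centre [0.52081457 0.1435721 ] angle 44.707267304530426 79 15
centre [0.52081457 0.1435721 ] [('closed', np.float64(0.4198100551840298)), ('green', np.float64(48.4677431142305)), ('open', np.float64(91.68335446764706))]
centre [0.5204 0.1441] [('closed', np.float64(1.4249833611185352)), ('green', np.float64(49.647172420401006)), ('open', np.float64(92.41626642851526))]
```

View pics/c4.png

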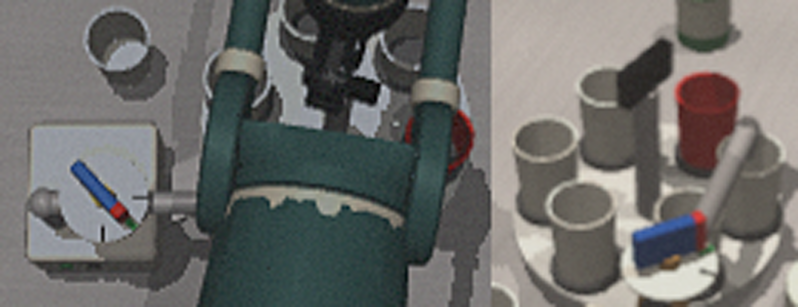

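The tap is at about 44° and the red tip is on the mark, so I'll accept it. Next is the carousel handle.

>>> {"name": "servo_tool", "arguments": {
  "series": [
    [0,0.005,-0.3,0,0,0,0],
    [0,0.005,-0.6,0,0,0,0.2],
    [0,0.005,-0.8,0,0,0,0.3],
    [0,0.005,-0.95,0,0,0,0.3],
    [0,0.005,-0.95,0,0,0,0.3],
    [0,0.005,-0.95,0,0,0,0.7],
    [0,0.005,-0.95,0,0,0,1],
    [0,0.005,-0.95,0,0,0,1],
    [0,0.005,-0.95,0,0,0,1],
    [0,0.005,-0.95,0,0,0,1]
  ],
  "newtons": 30
}}

```text
time: 9.2
tool_pos: [0.6211, -0.0527, 0.1753]
tcp_rot: [2.491, 1.909, 0.006]
wrist_force: [0.3, 0.1, 7.2]
width: 0.154
grip_force: 33.3
```

```bash
python3 st.py
```

```text
9.2 [ 0.6211 -0.0527  0.1753] yaw x 74.93 z [ 0.005 -0.    -1.   ] q6 0.14 F [0.3 0.1 7.2] M [ 0.15 -0.08 -0.02] w 0.154 g 33.288454413414
```

>>> {"name": "servo_tool", "arguments": {
  "series": [
    [0,0,0.02,0,0,0,1],
    [0,0,0.02,0,0,-0.02,1],
    [0,0,0.02,0,0,-0.05,1],
    [0,0,0.02,0,0,-0.08,1],
    [0,0,0.02,0,0,-0.11,1],
    [0,0,0.02,0,0,-0.14,1],
    [0,0,0.02,0,0,-0.17,1],
    [0,0,0.02,0,0,-0.2,1],
    [0,0,0.02,0,0,-0.23,1],
    [0,0,0.02,0,0,-0.26,1],
    [0,0,0.02,0,0,-0.29,1],
    [0,0,0.02,0,0,-0.32,1],
    [0,0,0.02,0,0,-0.35,1],
    [0,0,0.02,0,0,-0.38,1],
    [0,0,0.02,0,0,-0.4,1],
    [0,0,0.02,0,0,-0.41,1],
    [0,0,0.02,0,0,-0.41,1],
    [0,0,0.02,0,0,-0.41,1],
    [0,0,0.02,0,0,-0.41,1]
  ],
  "newtons": 50
}}

```text
time: 11.1
tool_pos: [0.6223, -0.0542, 0.1754]
tcp_rot: [3.139, 0.03, 0.009]
wrist_force: [9.4, -2.9, -7.3]
width: 0.147
grip_force: 50.2
```

```bash
python3 st.py; python3 - <<'E'
from h import *
a=snap("top","t5"); b=snap("side","s5")
A=cv2.resize(a[140:230,240:390],None,fx=4,fy=4,interpolation=cv2.INTER_CUBIC)[:, :400]
A=cv2.resize(a[160:240,290:380],None,fx=4.4,fy=4.4,interpolation=cv2.INTER_CUBIC)
B=cv2.resize(b[165:245,255:345],None,fx=4.4,fy=4.4,interpolation=cv2.INTER_CUBIC)
cv2.imwrite("pics/c5.png",np.hstack([A,B])[:,:,::-1])
E
```

```text
11.1 [ 0.6223 -0.0542  0.1754] yaw x 1.11 z [ 0.006 -0.002 -1.   ] q6 1.43 F [ 9.4 -2.9 -7.3] M [-0.61 -1.53 -0.05] w 0.147 g 50.17234146595001
```

View pics/c5.png

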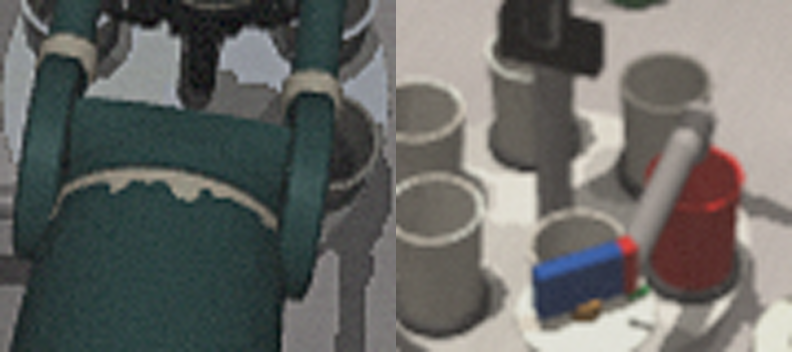

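The side crop shows the red pot standing under the nozzle end of the pipe, with its rim at about (700,175), and the tap tip still on the green mark. I've viewed all ten pictures allowed, so I'll check the angle numerically by fitting the rims and the red mask.

```bash
cat > ang.py <<'E'
from h import *
import sys
from scipy.ndimage import map_coordinates
from fit import r
x,y,a,_=r.x
th=np.linspace(0,2*np.pi,120)
def rimpix(n,c,k,rad,z=.119):
    b=a+np.pi+c+k*np.pi/3
    return proj(n,np.c_[x+.095*np.cos(b)+rad*np.cos(th),y+.095*np.sin(b)+rad*np.sin(th),0*th+z])
def run(n,f,lo,hi):
    im=cv2.imread(f"pics/{f}.png").astype(float); g=im.mean(2); cs=np.radians(np.arange(lo,hi,.5))
    smp=lambda c,k,rad:map_coordinates(g,rimpix(n,c,k,rad).T,order=1)
    out=[]
    for k in range(6):
        sc=[np.mean(np.clip(smp(c,k,.030)-smp(c,k,.025),-40,60)) for c in cs]
        i=int(np.argmax(sc)); out.append((round(float(np.degrees(cs[i])),1),round(float(sc[i]),1)))
    hsv=cv2.cvtColor(im.astype(np.uint8),cv2.COLOR_BGR2HSV); H,S,V=[hsv[...,k].astype(int) for k in range(3)]
    red=((H<8)|(H>172))&(S>130)&(V>45); best=[]
    for c in cs:
        p=np.r_[rimpix(n,c,0,.031),rimpix(n,c,0,.026,.04)][:,::-1]
        m=np.zeros(g.shape,np.uint8); cv2.fillConvexPoly(m,cv2.convexHull(p.round().astype(np.int32)),1)
        best.append((red&(m>0)).sum()/(m.sum()+0*1))
    i=np.argmax(best); print(f,out,"red",np.degrees(cs[i]).round(1),round(best[i],2))
run("side","side0",62,86); run("top","top0",62,86)
for s in sys.argv[1:]: run("side","s"+s,-12,12); run("top","t"+s,-12,12)
E
python3 ang.py 5
python3 - <<'E'
from h import *
for n in("top","side"):
  for x in("red_pot","nozzle"): print(n,x,[(k["score"],(np.array(k["at"])*[400,640]).round(1)) for k in bot.mark_of(x,n)[:2]])
from fit import *
p=r.x.copy(); p[3]=0; print(proj("side",pos(p,("pot",0))),proj("side",pos(p,("fix",-.095,0,.134))))
E
```

```text
side0 [(74.5, 41.9), (72.5, 28.9), (73.0, 49.3), (74.0, 46.4), (74.5, 12.1), (74.0, 22.6)] red 74.5 0.51
top0 [(76.0, 38.4), (75.0, 48.3), (73.0, 32.8), (72.0, 54.2), (72.5, 33.9), (74.5, 23.1)] red 75.0 0.24
top red_pot []
top nozzle [(0.74, array([176.6, 332.2])), (0.46, array([302.9, 205.1]))]
side red_pot [(0.73, array([204.4, 319. ])), (0.18, array([175.8, 290.9]))]
side nozzle [(0.75, array([201.4, 322.6]))]
[[204.63806775 322.45149577]] [[200.59692411 322.59946891]]Traceback (most recent call last):
  File "ang.py", line 25, in <module>
    for s in sys.argv[1:]: run("side","s"+s,-12,12); run("top","t"+s,-12,12)
                           ~~~^^^^^^^^^^^^^^^^^^^^^
  File "ang.py", line 15, in run
    sc=[np.mean(np.clip(smp(c,k,.030)-smp(c,k,.025),-40,60)) for c in cs]
                                      ~~~^^^^^^^^^^
  File "ang.py", line 12, in <lambda>
    smp=lambda c,k,rad:map_coordinates(g,rimpix(n,c,k,rad).T,order=1)
                                         ~~~~~~^^^^^^^^^^^
  File "ang.py", line 9, in rimpix
    return proj(n,np.c_[x+.095*np.cos(b)+rad*np.cos(th),y+.095*np.sin(b)+rad*np.sin(th),0*th+z])
  File "h.py", line 17, in proj
    K,d,R,t=cam(n); p=cv2.projectPoints(np.atleast_2d(X).astype(float),cv2.Rodrigues(R)[0],t,K,d)[0][:,0]
            ~~~^^^
  File "h.py", line 4, in cam
    i=bot.camera_info(n); f=200/np.tan(np.radians(i["vertical_fov"])/2)
ValueError: time passes only in moves, steps and waits
```

```bash
sed -i 's/^def cam/import functools\n@functools.lru_cache\ndef cam/' h.py; python3 ang.py 5
```

```text
side0 [(74.5, 41.9), (72.5, 28.9), (73.0, 49.3), (74.0, 46.4), (74.5, 12.1), (74.0, 22.6)] red 74.5 0.51
top0 [(76.0, 38.4), (75.0, 48.3), (73.0, 32.8), (72.0, 54.2), (72.5, 33.9), (74.5, 23.1)] red 75.0 0.24
s5 [(1.5, 12.3), (0.5, 35.5), (-1.0, 18.1), (-0.5, 44.5), (0.0, 36.0), (-0.5, 22.1)] red 3.5 0.36
t5 [(-8.0, -0.4), (2.5, 20.9), (1.5, 25.5), (7.5, 8.1), (-2.0, 29.0), (-2.0, 18.0)] red -12.0 0.0
```

```bash
python3 st.py; python3 -c "
from workcell import bot; print(bot.finish_job())"
```

```text
11.4 [ 0.6223 -0.0542  0.1754] yaw x 1.12 z [ 0.006 -0.002 -1.   ] q6 1.43 F [ 9.  -3.7 -7. ] M [-0.58 -1.56 -0.07] w 0.152 g 50.17643094062805
the job is handed in; nothing more can be done
None
```

The job is handed in (no verdict came back): the tap is half open and released, measured at about 44° with its red tip on the green mark. The red pot is under the nozzle to within about 1° (roughly 2 mm), and the gripper is still holding the carousel.

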